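Fetch the gold tin from behind the spray cans

TASK

A customer wants the gold tin from the back row of the paint shelf: first clear all three spray cans of the front row onto the black rubber mat, then fetch the gold tin and stand it in the orange order tray while the cans wait on the mat. Then put the spray cans back in the front row, each standing centred straight behind the price card of its own colour. Keep everything upright, set things down without dropping them, and leave the silver tin where it stands.

Things in the scene. Friction and masses are not known exactly. Their poses are not given: they have to be found in the camera images.
- can_red: Small spray-paint can, standing: black body with a red label band and a red cap. Sizes in mm: 152 tall overall; body 52 diameter from 0 to 112 (the bottom 4 is a 53 rim), a short shoulder, then a 47 diameter cap from 120 to 152. About 0.2 kg. Origin: centre of its underside, z up along the can. At the start it stands in the front row of the shelf, not necessarily at its own tag.
- can_green: Small spray-paint can, standing: black body with a green label band and a green cap. Sizes in mm: 152 tall overall; body 52 diameter from 0 to 112 (the bottom 4 is a 53 rim), a short shoulder, then a 47 diameter cap from 120 to 152. About 0.2 kg. Origin: centre of its underside, z up along the can. At the start it stands in the front row of the shelf, not necessarily at its own tag.
- can_blue: Small spray-paint can, standing: black body with a blue label band and a blue cap. Sizes in mm: 152 tall overall; body 52 diameter from 0 to 112 (the bottom 4 is a 53 rim), a short shoulder, then a 47 diameter cap from 120 to 152. About 0.2 kg. Origin: centre of its underside, z up along the can. At the start it stands in the front row of the shelf, not necessarily at its own tag.
- tin_gold: The wanted tin: small round paint tin, black with a gold-yellow label and a gold-yellow lid. 58 mm diameter, 66 mm tall, about 0.2 kg. Origin: centre of its underside, z up. At the start it stands on the shelf in the back row, behind the gap between two spray cans (row axes about 62 mm apart), one of two tins there, axes about 94 mm apart.
- tin_silver: The other back-row tin, same size and shape as the wanted one but with a pale silver-grey label and lid. Loose. It stays where it is. Origin: centre of its underside. The shelf under it (mm): board 40 above the counter, inside 302 wide; the front lip's inner face lies 37 behind the card origins and stands 14 above the board, the back panel's 195 behind and 42 above; side cheeks up to 45 above.
- tag_red: Red price card, 50 x 26 mm, on the sloping rail along the shelf's front edge, 95 mm from the next. Fixed. Origin: centre of its face, level with the shelf board's top (40 mm above the counter). x points level into the shelf, y along the front edge, z up. The red can belongs straight behind it in the front row: can axis 75 mm from the origin along x, 0 along y, underside at z 0.
- tag_green: Green price card, 50 x 26 mm, on the sloping rail along the shelf's front edge, 95 mm from the next. Fixed. Origin: centre of its face, level with the shelf board's top (40 mm above the counter). x points level into the shelf, y along the front edge, z up. The green can belongs straight behind it in the front row: can axis 75 mm from the origin along x, 0 along y, underside at z 0.
- tag_blue: Blue price card, 50 x 26 mm, on the sloping rail along the shelf's front edge, 95 mm from the next. Fixed. Origin: centre of its face, level with the shelf board's top (40 mm above the counter). x points level into the shelf, y along the front edge, z up. The blue can belongs straight behind it in the front row: can axis 75 mm from the origin along x, 0 along y, underside at z 0.
- mat: Black rubber counter mat with fine grey ribs, 280 (its x) x 140 (its y) x 3 mm thick, fixed flat on the counter to one side of the shelf. Origin: centre of its underside; top at 3 mm.
- tray: Orange square order tray, fixed on the counter on the other side of the shelf. 130 x 130 mm outside, 18 high, walls 5, floor 5 thick (inside 120 x 120 mm). Origin: centre of its underside.

How it is judged:
By the outcome, as a careful person would: the job done as asked, in the order asked, and still so for the second after the job is handed in, with the robot touching nothing.
It also fails if it takes over 136 s, if anything falls off the work surface, if the arm or the gripper's body presses on something with over 40 N, if the wrist force passes 120 N, or if a joint passes its speed limit or range.

ROBOT

A 7-joint arm with a two-finger parallel gripper is mounted at the origin on the work surface. World frame = base frame: x ahead of the robot, y to its left, z up, the work surface at z = 0. Lengths are in m, angles in rad, forces in N, time in s.
With the tool pointing down it reaches from about 0.4 to 0.9 m from the base axis. Payload 5.5 kg.
Tool frame: the origin (TCP) lies midway between the tips of the shut fingers; the grasp point (between the pads) lies 19 mm behind it (manip.grip_depth is the distance from the TCP to the grasp point, in m); z points along the fingers, y is the line along which they close (so a half turn about z gives the same grasp; the last joint's range is limited). The gripper opens to 92 mm and grips with 3 to 60 N. Pads are 19 mm wide; open, the fingers measure 130 mm over their backs; the gripper's body (75 mm by 190 mm) begins 47 mm behind the grasp point.
Start: joints at [-1.046, 0.501, -0.427, 1.55, 0.221, 1.138, -0.21], TCP at [0.168, 0.628, 0.227] pointing down, gripper open.
Joint ranges: [-2.88, 2.88], [-0.31, 2.03], [-1.54, 1.56], [0.2, 2.42], [-1.41, 4.55], [0.19, 2.02], [-2.57, 2.57]. Speed limits (rad/s): [2.57, 2.57, 3.14, 3.14, 3.14, 3.14, 3.14].

INTERFACE

Orientations are given as a unit quaternion [x, y, z, w].
In Python, from bench import manip, effector, viewer gives the robot as it stands. Calls block until the motion is done:
- manip.move_pose(position, orientation): joint-space move of the TCP to a pose.
- manip.servo_line(position, ori=None, vel=0.15): straight line of the TCP; ori=None keeps the orientation; vel is the mean speed in m/s.
- manip.movej(angles): joint-space move.
- effector.open_jaws() and effector.close(f_grip=None): open the fingers fully, or close them until they stop; f_grip is the grip in N (None keeps the last).
- manip.sleep(seconds).
- manip.solve_ik(position, orientation): joint angles nearest the present ones, or None.
- viewer.get_image(name): name is "side" or "top"; returns the picture (420x560x3 uint8, red, green, blue); there is no depth.
- viewer.get_calibration(name): a dict with "vfov" (degrees; the focal length in pixels is half the picture's height over the tangent of half this angle, whatever the lens; pixels are square), "cx", "cy" (the principal point, pixels), "eye" and "attitude" of the camera in the world. Camera axes: x right, y down, z forward; pixel columns grow to the right and rows downward; lengths in m; the calibration is good to about 2 mm. A picture is of the moment at which its call begins. get_calibration takes no time and is no camera call.
A pose or a line that the arm cannot do raises manip.PlanningError and nothing moves.
- manip.hand_in(): hands the job in; it is judged then, once.
Readings, each from a call of its own:
- manip.current_clock(): time.
- manip.current_q(): joint angles.
- manip.current_joint_velocities(): joint speeds.
- manip.current_tau(): joint torques, N m.
- manip.current_tool_pos(): TCP position.
- manip.current_tcp_rot(): TCP orientation.
- manip.current_force(): force on the tool from outside, world axes, zero at the start.
- manip.current_wrist_torque(): the same for the moment, N m.
- manip.current_finger_gap(): finger opening in m.
- manip.current_gripper_force(): force on a finger pad.
Only numpy, scipy, OpenCV 4.12 (cv2) and the standard library are available. Lean on these libraries where they do the work, as an engineer would, in place of code of your own. Each camera call takes 0.05 s, during which the arm holds its last target. There are 200 camera calls.

## Working session

There is one attempt and no reset: what is moved stays moved. The work goes in short steps, each a Python script; the robot and the scene stay as the last script left them, time stands still between calls to the robot, and variables do not carry over. Pictures are saved under pics/ and viewed, at most 14 in all, crops included, and the job is handed in when it is done.

```bash
ls; mkdir -p pics; python3 - <<'E'
from bench import manip, effector, viewer
import cv2
for n in ("side","top"):
    im=viewer.get_image(n); cv2.imwrite(f"pics/{n}0.png",im[:,:,::-1]); print(n,viewer.get_calibration(n))
print(manip.current_clock(),manip.current_tool_pos(),manip.current_tcp_rot(),manip.current_finger_gap(),manip.grip_depth)
E
```

```text
pics
side {'vfov': 48.668033003281664, 'cx': 279.0892943233143, 'cy': 214.40198349526935, 'eye': array([1.06615611, 0.47656713, 0.9292977 ]), 'attitude': array([ 0.37465152,  0.86371589, -0.31102133, -0.1299878 ])}
top {'vfov': 51.26518213115198, 'cx': 278.1126840423937, 'cy': 218.1003734485755, 'eye': array([0.45057029, 0.0185893 , 0.94691985]), 'attitude': array([ 0.70639655, -0.704163  ,  0.06224817, -0.03582678])}
0.1 [0.1680822  0.6272108  0.22576645] [ 1.30484110e-01  9.91449987e-01 -8.93782129e-04 -1.43853206e-04] 0.09176009946778331 0.0188
```

View pics/side0.png

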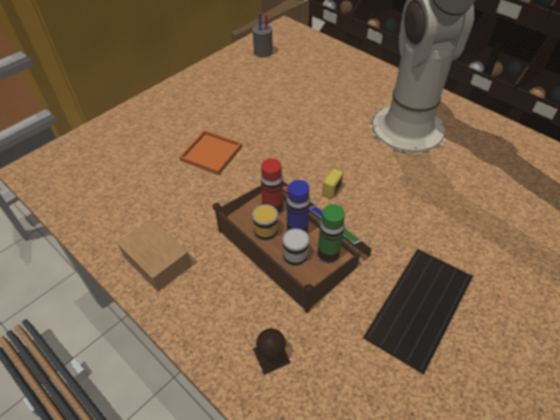

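View pics/top0.png

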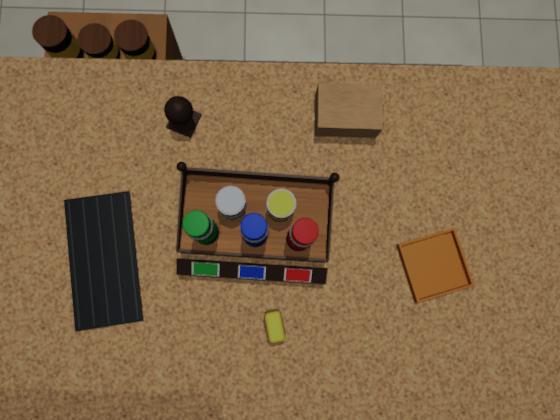

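The side view shows the shelf in the middle (gold tin about (265,222), silver about (295,246)). In the top view the cans, left to right, are green (197,224), blue (254,229) and red (304,233). The tags, left to right, are green, blue and red; the mat is at (103,260) and the tray at (434,265).

```bash
python3 - <<'E'
import cv2
im=cv2.imread("pics/top0.png"); cv2.imwrite("pics/c1.png",cv2.resize(im[155:290,165:345],None,fx=4.4,fy=4.4,interpolation=cv2.INTER_CUBIC))
im=cv2.imread("pics/side0.png"); cv2.imwrite("pics/c2.png",cv2.resize(im[150:310,205:385],None,fx=3.7,fy=3.7,interpolation=cv2.INTER_CUBIC))
E
cat > h.py <<'E'
import numpy as np
from scipy.spatial.transform import Rotation as R
from bench import manip, effector, viewer
def cam(n):
    c=viewer.get_calibration(n); f=210/np.tan(np.radians(c["vfov"]/2)); return c,f,R.from_quat(c["attitude"])
def pix2w(n,u,v,z):
    c,f,r=cam(n); d=r.apply([(u-c["cx"])/f,(v-c["cy"])/f,1]); return c["eye"]+d*(z-c["eye"][2])/d[2]
def w2pix(n,p):
    c,f,r=cam(n); q=r.inv().apply(np.asarray(p)-c["eye"]); return np.array([c["cx"]+f*q[...,0]/q[...,2],c["cy"]+f*q[...,1]/q[...,2]]).T
E
python3 - <<'E'
from h import *
np.set_printoptions(precision=4,suppress=True)
P=lambda u,v,z:pix2w("top",u,v,z)
m=[P(*p,.003) for p in [(65,200),(129,193),(142,321),(77,329)]]
t=[P(*p,.018) for p in [(397,243),(455,230),(471,286),(414,301)]]
g=[P(*p,.04) for p in [(205.5,269.5),(252,272),(298,275)]]
for q in (m,t): print(np.array(q), [np.linalg.norm(q[i]-q[i-1]) for i in range(4)], np.mean(q,0))
print(np.array(g),np.linalg.norm(np.diff(g,axis=0),axis=1))
S=[w2pix("side",x) for x in m+t+g]; print(np.array(S))
E
```

```text
[[0.6192 0.4422 0.003 ]
 [0.6357 0.3069 0.003 ]
 [0.3642 0.2673 0.003 ]
 [0.3484 0.3997 0.003 ]] [np.float64(0.27417873430469897), np.float64(0.13632021715839684), np.float64(0.27434935446566183), np.float64(0.13336079843597642)] [0.4919 0.354  0.003 ]
[[ 0.5279 -0.272   0.018 ]
 [ 0.5566 -0.4002  0.018 ]
 [ 0.4366 -0.4282  0.018 ]
 [ 0.4052 -0.3037  0.018 ]] [np.float64(0.12671815979694923), np.float64(0.13145422435809936), np.float64(0.12327801303737292), np.float64(0.12836489756335762)] [ 0.4816 -0.351   0.018 ]
[[ 0.4703  0.1333  0.04  ]
 [ 0.4653  0.0382  0.04  ]
 [ 0.4593 -0.0564  0.04  ]] [0.0952 0.0949]
[[422.6618 371.6316]
 [363.4727 334.2583]
 [417.5649 247.4263]
 [470.3114 275.1255]
 [218.0383 170.8494]
 [180.3463 154.3093]
 [205.8206 129.597 ]
 [242.1923 143.4706]
 [348.5416 233.8321]
 [319.4209 211.8535]
 [292.8415 191.3547]]
```

View pics/c1.png

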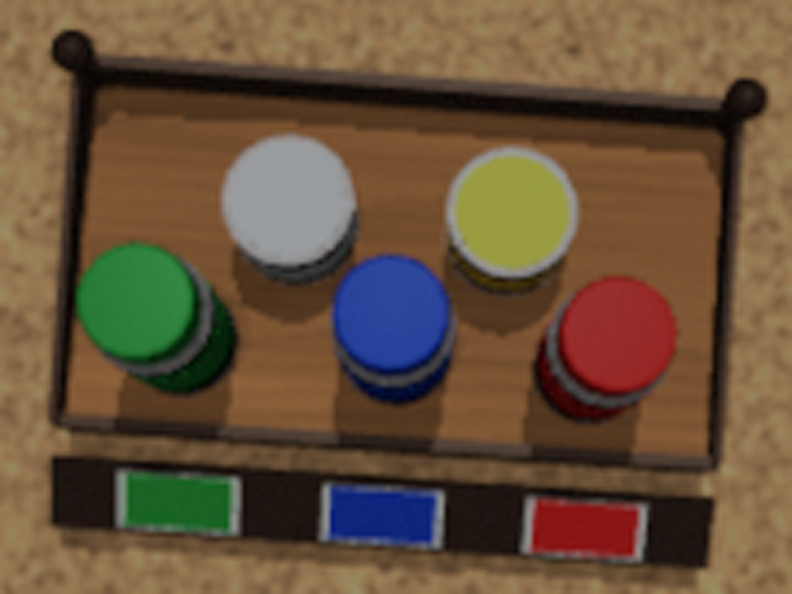

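View pics/c2.png

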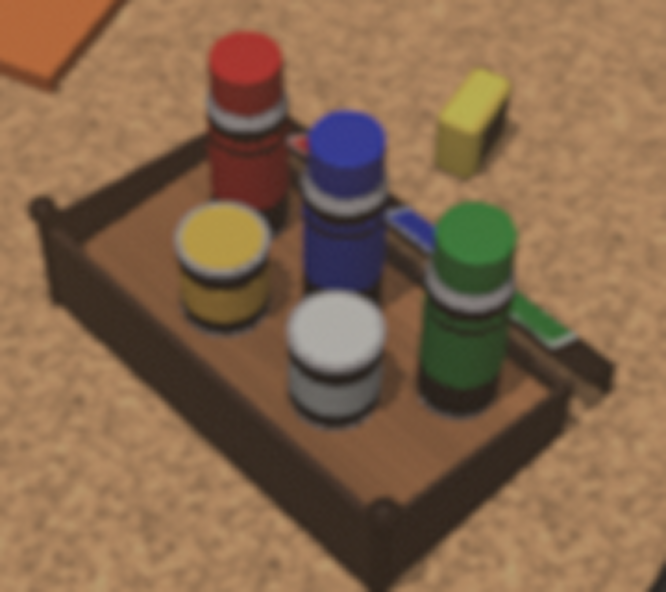

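Crop readings: the cap, lid and card centres are sharp enough to use. The mat and tray come out about 3% too small near the edges, which suggests barrel distortion. I'll fit k1 and small pose corrections jointly across both cameras.

```bash
cat > fit.py <<'E'
from h import *
from scipy.optimize import least_squares
import json
np.set_printoptions(precision=4,suppress=True)
o=lambda L,s,ox,oy:[((a+.5)/s-.5+ox,(b+.5)/s-.5+oy) for a,b in L]
T=[(65,200),(129,193),(142,321),(77,329),(397,243),(455,230),(471,286),(414,301)]
T+=o([(178,501),(383,516),(585,528),(137,302),(391,311),(617,335),(512,211),(289,200)],4.4,165,155)
S=[(418,365),(367,337),(425,253),(472,270),(219,172),(181,153),(207,132),(242,149)]
S+=o([(543,318)],3.7,205,150)+[(np.nan,)*2]*2+o([(476,233),(347,139),(246,58),(223,238),(337,327)],3.7,205,150)
def proj(n,P,k,dr,dt):
    c,f,r=cam(n); q=r.inv().apply(P-c["eye"]-dt); q=R.from_rotvec(dr).apply(q); m=q[:,:2]/q[:,2:]; m=m*(1+k*(m**2).sum(1,keepdims=True)); return f*m+[c["cx"],c["cy"]]
def rot(p,L): c,s=np.cos(p[2]),np.sin(p[2]); return np.array([[p[0]+c*x-s*y,p[1]+s*x+c*y] for x,y in L])
def world(x):
    mat=rot(x[0:3],[(.14,.07),(.14,-.07),(-.14,-.07),(-.14,.07)]); tr=rot(x[3:6],[(.065,.065),(.065,-.065),(-.065,-.065),(-.065,.065)])
    tg=rot(x[6:9],[(0,.095),(0,0),(0,-.095)]); ob=x[9:19].reshape(5,2)
    return np.c_[np.r_[mat,tr,tg,ob],[.003]*4+[.018]*4+[.04]*3+[.192]*3+[.106]*2]
w=np.array([1.5]*8+[.5]*8)[:,None]
def res(x):
    P=world(x); e=[]
    for n,Q,i in (("top",T,19),("side",S,26)):
        d=(proj(n,P,x[i],x[i+1:i+4],x[i+4:i+7])-np.array(Q))/w; e.append(d[~np.isnan(d[:,0])].ravel())
    return np.r_[e[0],e[1],x[20:23]/.002,x[23:26]/.001,x[27:30]/.002,x[30:33]/.001]
x0=np.r_[.49,.354,.14,.4816,-.351,.23,.465,.038,.06,[pix2w("top",*p,.192 if i<3 else .106)[:2] for i,p in enumerate(T[11:])].__iter__().__next__()*0 if 0 else np.ravel([pix2w("top",*p,.192 if i<3 else .106)[:2] for i,p in enumerate(T[11:])]),np.zeros(14)]
s=least_squares(res,x0); x=s.x
if __name__=="__main__":
    print("mat",x[:3],"tray",x[3:6],"shelf",x[6:9]); print(x[9:19].reshape(5,2)); print("top",x[19:26],"side",x[26:33])
    P=world(x); print(np.hstack([proj("top",P,*[x[19],x[20:23],x[23:26]])-T,proj("side",P,x[26],x[27:30],x[30:33])-S]))
    a=x[8]; B=np.array([[np.cos(a),np.sin(a)],[-np.sin(a),np.cos(a)]]); print("shelf frame",(x[9:19].reshape(5,2)-x[6:8])@B.T)
    json.dump(x.tolist(),open("fit.json","w"))
E
python3 fit.py
```

```text
mat [0.4882 0.3677 0.1309] tray [ 0.4805 -0.3543  0.2248] shelf [ 0.4654  0.0423 -0.0548]
[[ 0.5475  0.1345]
 [ 0.544   0.0342]
 [ 0.5351 -0.0554]
 [ 0.5991 -0.0175]
 [ 0.603   0.081 ]]
top [-0.1174  0.0002  0.002  -0.0005  0.0004 -0.0001  0.0001] side [-0.2496 -0.0014  0.001  -0.0016 -0.0004  0.0001 -0.0002]
[[ 1.2163  1.3648  2.9693  2.0693]
 [-1.3231  0.3502 -1.7345 -2.3113]
 [-2.5865  0.9033 -4.8592 -4.4646]
 [-1.1767  0.1603 -2.1595  4.8906]
 [ 1.8466 -0.8289 -1.7712 -0.6178]
 [-1.2206 -0.965   0.0262  2.8788]
 [-2.1418  0.5548  0.4694 -1.7592]
 [-0.3289 -0.0028  0.914  -5.0038]
 [-0.1282  0.7411 -1.7499 -0.3626]
 [-0.6553  0.0642     nan     nan]
 [-0.5685 -0.0809     nan     nan]
 [ 0.2429 -0.4847  0.6071 -0.3545]
 [ 0.2288 -0.2485  0.4186 -0.0584]
 [ 0.3791 -0.3739  0.6839 -0.0098]
 [ 0.3645 -0.0177  0.3287  0.3696]
 [ 0.5393  0.2283  0.2834  0.7342]]
shelf frame [[ 0.0769  0.0966]
 [ 0.0789 -0.0037]
 [ 0.0749 -0.0937]
 [ 0.1368 -0.0524]
 [ 0.1352  0.0462]]
```

```bash
sed -i 's/-np.array(Q))\/w;/-np.array(Q))\/(w if n=="top" else np.r_[[[4.]]*8,[[1.]]*8]);/' fit.py; python3 fit.py | grep -v "^ *\[\[* .*nan"
cat >> h.py <<'E'
def quat(phi):   # closing axis at angle phi in world; nearest-to-neutral half turn chosen by last joint
    return [[np.cos(p/2),np.sin(p/2),0,0] for p in (phi+np.pi/2,phi-np.pi/2)]
def best(pos,phi):
    c=[]
    for q in quat(phi):
        s=manip.solve_ik(pos,q)
        if s is not None: c.append((np.abs(s[6]),q,s))
    return min(c,key=lambda t:t[0])
E
python3 - <<'E'
from h import *
np.set_printoptions(precision=2,suppress=True)
for nm,p,phi in [("green",(.5475,.1345,.3),-.055),("blue",(.544,.034,.3),-.055),("red",(.535,-.055,.3),-.055),("gold",(.599,-.0175,.2),-.055+.9),("gold2",(.599,-.0175,.2),-.055-.9),("tray",(.48,-.354,.2),.8),("tray2",(.48,-.354,.2),-.9),("m1",(.58,.38,.3),1.7),("m2",(.488,.367,.3),1.7),("m3",(.397,.355,.3),1.7),("m3b",(.397,.355,.3),-.055)]:
    for q in quat(phi): print(nm,manip.solve_ik(p,q))
E
```

```text
mat [0.49   0.3623 0.1402] tray [ 0.4806 -0.3539  0.2342] shelf [ 0.4658  0.0409 -0.0605]
[[ 0.5468  0.1341]
 [ 0.5436  0.0341]
 [ 0.5346 -0.0554]
 [ 0.599  -0.0175]
 [ 0.6031  0.0812]]
top [-0.0822 -0.      0.0012 -0.0001  0.0002  0.0002  0.0001] side [-0.1818 -0.0011  0.0006 -0.0004 -0.0002 -0.0002  0.0001]
[[ 0.857   0.666   3.1354  3.6912]
 [-0.4098 -0.8593 -3.3977 -1.8504]
 [-0.5866  0.2372 -6.7637 -4.9734]
 [-0.6038  0.7324 -2.1646  4.6758]
 [ 1.4801 -0.4438 -1.4813 -0.7897]
 [-1.0228 -1.1061 -0.2613  2.7438]
 [-0.953   0.7621  0.0213 -2.1071]
 [ 0.1322  0.5863  0.8966 -5.3507]
 [ 0.1173  0.3365 -2.3692 -0.3981]
 [-0.3328 -0.1036     nan     nan]
 [-0.2328  0.0276     nan     nan]
 [ 0.0505 -0.1672  0.719  -0.6151]
 [ 0.0531 -0.0905  0.4987 -0.2202]
 [ 0.1037 -0.138   0.8726 -0.2011]
 [ 0.0838 -0.0162  0.3401  0.2875]
 [ 0.1385  0.0701  0.2562  0.8026]]
shelf frame [[ 0.0753  0.0979]
 [ 0.0781 -0.0022]
 [ 0.0745 -0.092 ]
 [ 0.1365 -0.0503]
 [ 0.1347  0.0485]]
green [-0.31  0.25  0.02  1.7  -0.01  1.19 -0.34]
green [ 0.63  0.56 -1.3   1.67  0.55  1.34  2.33]
blue [-0.23  0.21  0
[... 247 characters left out ...]
 1.75 -0.66  1.16 -1.76]
gold2 [-0.22  0.41  0.27  1.73 -0.12  1.02 -0.87]
gold2 [ 0.08  0.41 -0.12  1.72  0.05  1.02  2.13]
tray [-0.01  0.51  0.82  1.75 -0.42  1.06  1.75]
tray [ 0.08  0.47  0.68  1.75 -0.34  1.04 -1.46]
tray2 [-0.06  0.54  0.89  1.75 -0.47  1.08  0.09]
tray2 [ 1.45  0.79 -1.3   1.7   0.79  1.29  2.21]
m1 [-0.37  0.52 -0.38  1.34  0.19  1.32  0.95]
m1 [-0.76  0.5   0.22  1.36 -0.11  1.3  -1.98]
m2 [-0.38  0.37 -0.41  1.57  0.15  1.24  0.89]
m2 [-0.83  0.34  0.18  1.59 -0.06  1.22 -2.08]
m3 [-0.4   0.22 -0.44  1.76  0.1   1.19  0.83]
m3 [-0.9   0.19  0.13  1.77 -0.03  1.18 -2.2 ]
m3b [-0.67  0.2  -0.12  1.77  0.03  1.18 -0.86]
m3b [-0.2   0.25 -0.69  1.75  0.17  1.2   2.15]
```

```bash
cat >> h.py <<'E'
YAW=-.06; SH=np.array([.4658,.0409]); MAT=np.array([.490,.3623]); MY=.14; GP=.134-manip.grip_depth
dirv=lambda a:np.array([np.cos(a),np.sin(a)])
SPOT={"green":MAT+.092*dirv(MY),"blue":MAT,"red":MAT-.092*dirv(MY)}
SLOT={c:SH+.075*dirv(YAW)+y*dirv(YAW+np.pi/2) for c,y in (("green",.095),("blue",0),("red",-.095))}
def above(xy,z,phi):
    p=[*xy,z]; _,q,s=best(p,phi); manip.move_pose(p,q)
def pick(xy,zt,phi,hov,lift,f=15):
    above(xy,hov,phi); manip.servo_line([*xy,zt],vel=.15); effector.close(f_grip=f)
    print("gap",manip.current_finger_gap(),"F",manip.current_gripper_force(),manip.current_tool_pos(),manip.current_clock())
    manip.servo_line([*xy,lift],vel=.15)
def place(xy,zt,phi,hov,up):
    above(xy,hov,phi); manip.servo_line([*xy,zt+.012],vel=.18); f0=manip.current_force(); manip.servo_line([*xy,zt+.0005],vel=.03)
    print("dF",manip.current_force()-f0,manip.current_tool_pos(),"gap",manip.current_finger_gap()); effector.open_jaws(); manip.sleep(.2)
    manip.servo_line([*xy,up],vel=.2); print(manip.current_clock())
E
python3 - <<'E'
from h import *; import cv2
above([.5468,.1341],.27,YAW); manip.servo_line([.5468,.1341,.155])
for n in ("side","top"): cv2.imwrite(f"pics/h_{n}.png",viewer.get_image(n)[:,:,::-1])
print(manip.current_tool_pos(),manip.current_clock())
a=cv2.imread("pics/h_side.png")[150:300,230:430];b=cv2.imread("pics/h_top.png")[150:300,150:350]
cv2.imwrite("pics/h.png",cv2.resize(np.hstack([a,b]),None,fx=2,fy=2,interpolation=cv2.INTER_CUBIC))
E
```

```text
[0.54775477 0.13439589 0.15623203] 3.3417
```

View pics/h.png

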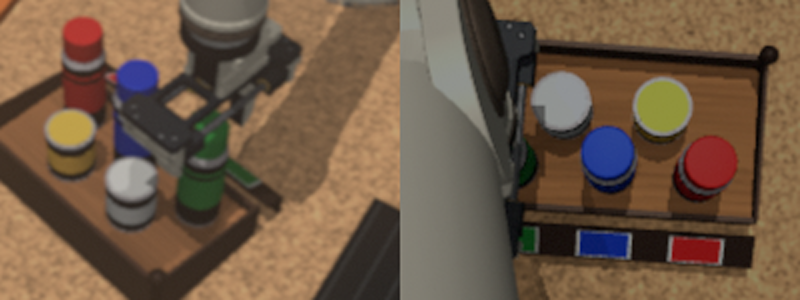

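The gripper straddles the green can along the shelf depth, clear of the other cans. I'll go ahead and grip it, then move it to the mat.

```bash
python3 - <<'E'
from h import *; import cv2
xy=[.5468,.1341]
effector.close(f_grip=15); print("gap",manip.current_finger_gap(),manip.current_gripper_force(),manip.current_tool_pos())
z=manip.current_tool_pos()[2]; manip.servo_line([*xy,.30]); print("gap",manip.current_finger_gap(),manip.current_force())
place(SPOT["green"],.003+GP,MY+np.pi/2,.30,.30)
cv2.imwrite(f"pics/g1.png",viewer.get_image("side")[:,:,::-1])
E
```

```text
gap 0.04676808800361915 14.999752342700958 [0.54689406 0.13410473 0.15497735]
gap 0.046859501072418965 [-0.02324667  0.17363219 -1.97788172]
dF [-0.28023293 -0.3763725  -1.86638631] [0.58096571 0.37507239 0.11851482] gap 0.04668509270996458
10.2083
```

View pics/g1.png

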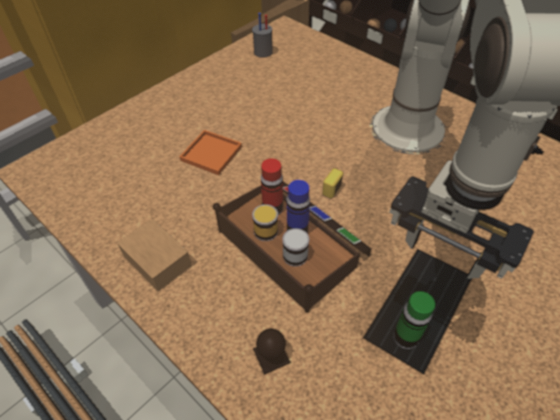

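Green stands upright on the mat, base about (408,340). Next come blue and red.

```bash
python3 - <<'E'
from h import *; import cv2
for c,xy in (("blue",[.5436,.0341]),("red",[.5346,-.0554])):
    pick(xy,.04+GP,YAW,.27,.30); place(SPOT[c],.003+GP,MY+np.pi/2,.30,.30)
above([.599,-.0175],.2,YAW+.9)
for n in ("side","top"): cv2.imwrite(f"pics/m_{n}.png",viewer.get_image(n)[:,:,::-1])
cv2.imwrite("pics/m.png",np.hstack([cv2.imread("pics/m_side.png")[100:,180:],cv2.imread("pics/m_top.png")[100:,:400]]))
E
```

```text
gap 0.04663455082058659 F 14.999995976686478 [0.54363976 0.03406954 0.15520766] 13.25
dF [ 0.4958732   0.91078095 -0.46691596] [0.4898539  0.36222123 0.11851897] gap 0.04652369475761903
19.3917
gap 0.04645669504088644 F 14.999869018793106 [ 0.53472131 -0.05539654  0.15523071] 22.6333
dF [ 1.01041787 -0.50757276  0.46729059] [0.39873768 0.34941229 0.11855588] gap 0.046940539568589706
29.0917
```

View pics/m.png

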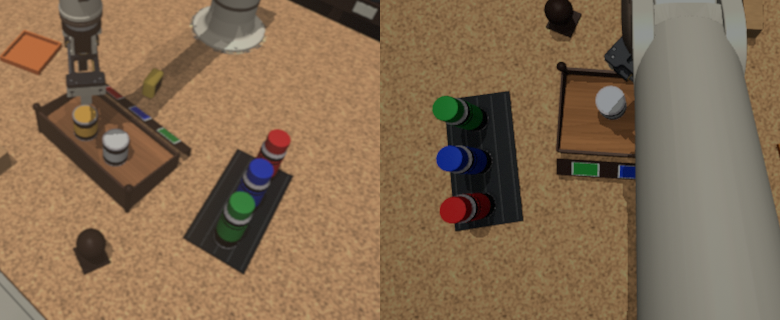

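The three cans stand upright and inside the mat. In the top view the caps are at columns 441–460, leaning outward by parallax. The gripper is above the gold tin, closing diagonally. Fetching it now.

```bash
python3 - <<'E'
from h import *; import cv2
H=.05-manip.grip_depth
pick([.599,-.0175],.04+H,YAW+.9,.2,.2)
place([.4806,-.3539],.005+H,-.5,.18,.2)
cv2.imwrite("pics/t_side.png",viewer.get_image("side")[:,:,::-1])
above([.33,-.3],.35,-.5)
for n in ("top",): cv2.imwrite(f"pics/t_{n}.png",viewer.get_image(n)[:,:,::-1])
cv2.imwrite("pics/t.png",cv2.resize(np.hstack([cv2.imread("pics/t_side.png")[80:330,150:380],cv2.imread("pics/t_top.png")[130:380,160:500]]),None,fx=1.4,fy=1.4))
E
```

```text
gap 0.056988560636802486 F 15.000072568120686 [ 0.59926931 -0.01737448  0.0714673 ] 32.6833
dF [0.39838661 0.7320155  0.59869999] [ 0.48051512 -0.35385798  0.03663504] gap 0.05670370410720219
38.3667
```

View pics/t.png

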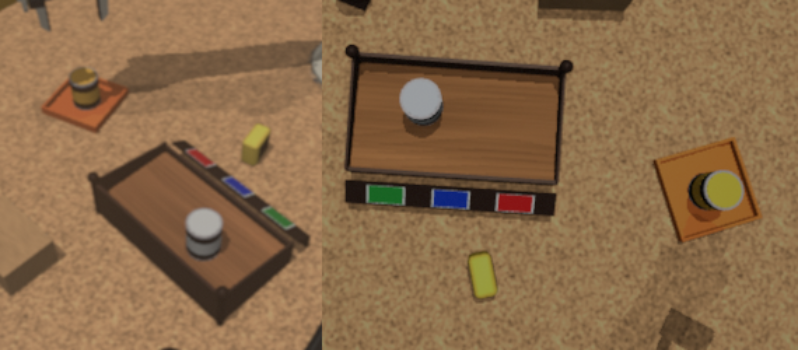

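Gold stands in the tray at about (722,190) in the composite, silver is untouched and all the cards are visible. Next I'll put red back, then measure its cap against the cards in both cameras.

```bash
cat > meas.py <<'E'
from fit import *; import cv2
X=x
def undist(n,uv,k):   # pixel -> ideal pixel incl. lens
    c,f,r=cam(n); K=np.array([[f,0,c["cx"]],[0,f,c["cy"]],[0,0,1]]); return cv2.undistortPoints(np.array([[uv]],float),K,np.array([k,0,0,0,0]),P=K)[0,0]
RNG={"green":[((45,120,40),(85,255,255))],"blue":[((105,150,40),(130,255,255))],"red":[((0,170,80),(6,255,255)),((172,150,80),(180,255,255))]}
def blobs(im,c,box):
    u0,u1,v0,v1=box; h=cv2.cvtColor(im[v0:v1,u0:u1],cv2.COLOR_RGB2HSV); m=sum(cv2.inRange(h,*r) for r in RNG[c])
    n,_,st,ce=cv2.connectedComponentsWithStats(m); return [(int(st[i,4]),(ce[i]+[u0,v0]).round(2),st[i,:4]+[u0,v0,0,0]) for i in np.argsort(-st[1:,4])+1 if st[i,4]>25]
E
python3 - <<'E'
from h import *
pick(SPOT["red"],.003+GP,MY+np.pi/2,.30,.30); place(SLOT["red"],.04+GP,YAW,.30,.30); above([.5,.35],.35,MY+np.pi/2)
import cv2
for n in ("side","top"): cv2.imwrite(f"pics/r_{n}.png",viewer.get_image(n)[:,:,::-1])
a=cv2.resize(cv2.imread("pics/r_top.png")[170:290,170:340],None,fx=4,fy=4,interpolation=cv2.INTER_CUBIC); cv2.imwrite("pics/r.png",a)
E
python3 - <<'E'
from meas import *
for n,box in (("top",(170,340,180,285)),("side",(250,385,150,270))):
    im=cv2.imread(f"pics/r_{n}.png")[:,:,::-1].copy(); k,dr,dt=(x[19],x[20:23],x[23:26]) if n=="top" else (x[26],x[27:30],x[30:33])
    for c in RNG: print(n,c,blobs(im,c,box))
    print(proj(n,np.array([[*(SH+y*dirv(YAW+np.pi/2)),.04] for y in (.095,0,-.095)]+[[*SLOT["red"],.192]]),k,dr,dt))
E
```

```text
gap 0.04654037080430684 F 14.99990925192833 [0.39890283 0.34955042 0.11819097] 43.8167
dF [-0.58010121  1.10578819 -2.53414099] [ 0.53488883 -0.05844725  0.15562411] gap 0.04690492434646139
50.1417
top green [(245, array([204.98, 268.65]), array([194, 263,  23,  12]))]
top blue [(247, array([251.12, 271.6 ]), array([240, 266,  24,  12]))]
top red [(544, array([306.74, 231.04]), array([294, 218,  26,  27])), (239, array([297.27, 274.66]), array([286, 269,  24,  12]))]
[[205.1954 268.8196]
 [251.3377 271.7672]
 [297.3477 274.6045]
 [306.6852 230.4101]]
side green [(49, array([348.76, 234.65]), array([342, 230,  15,  11]))]
side blue []
side red [(250, array([269.89, 166.66]), array([261, 159,  19,  20])), (69, array([267.59, 198.04]), array([262, 191,  12,  14])), (39, array([293.05, 191.95]), array([287, 188,  13,   9]))]
[[349.019  235.1754]
 [320.3508 213.1262]
 [293.6207 192.634 ]
 [270.912  164.5533]]
```

View pics/r.png

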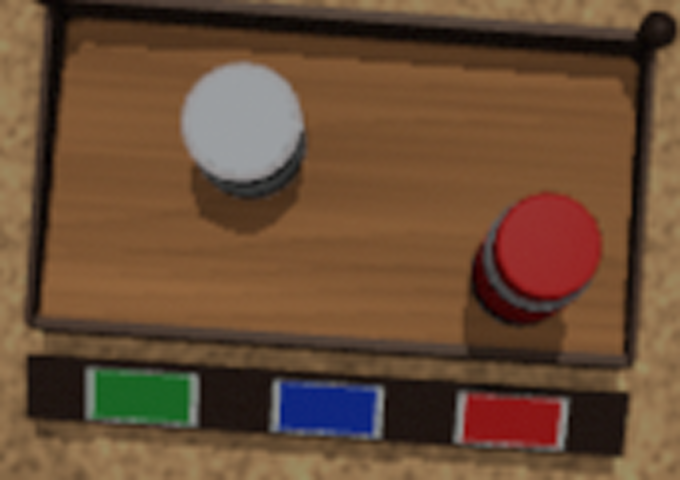

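Red stands straight behind its card. The cap measures (306.6,230.9) against (306.7,230.4) predicted, so the error is about 1 mm, and the cards match in both cameras. Now blue and green.

```bash
python3 - <<'E'
from h import *; import cv2
for c in ("blue","green"):
    pick(SPOT[c],.003+GP,MY+np.pi/2,.30,.30); place(SLOT[c],.04+GP,YAW,.30,.30)
above([.45,.40],.35,MY+np.pi/2)
for n in ("side","top"): cv2.imwrite(f"pics/f_{n}.png",viewer.get_image(n)[:,:,::-1])
a=cv2.imread("pics/f_side.png")[110:310,170:390]; b=cv2.imread("pics/f_top.png")[150:310,170:480]
cv2.imwrite("pics/f1.png",cv2.resize(b,None,fx=2.5,fy=2.5,interpolation=cv2.INTER_CUBIC)); cv2.imwrite("pics/f2.png",cv2.resize(a,None,fx=2.5,fy=2.5,interpolation=cv2.INTER_CUBIC))
from meas import *
im=cv2.imread("pics/f_top.png")[:,:,::-1].copy()
for c in RNG: print(c,[t[:2] for t in blobs(im,c,(170,340,180,285))],proj("top",np.array([[*SLOT[c],.192]]),x[19],x[20:23],x[23:26]))
E
```

```text
gap 0.04673577349946954 F 14.999992400407791 [0.48999588 0.36230564 0.11816254] 54.225
dF [ 0.71868637  0.12767775 -1.21609384] [0.54056226 0.03640118 0.15559358] gap 0.046587087441189105
60.2167
gap 0.046601240879391576 F 14.999916404485703 [0.58104652 0.37524948 0.11815933] 63.6333
dF [-0.77835373 -0.09260914 -1.40296643] [0.54624788 0.13119912 0.15559707] gap 0.04702780919727341
69.575
green [(563, array([197.15, 224.04])), (247, array([204.94, 268.6 ]))] [[197.4611 223.3419]]
blue [(547, array([251.89, 228.12])), (247, array([251.12, 271.6 ])), (43, array([254.91, 244.3 ]))] [[252.1621 226.8953]]
red [(541, array([306.7 , 230.98])), (239, array([297.27, 274.66]))] [[306.6852 230.4101]]
```

View pics/f1.png

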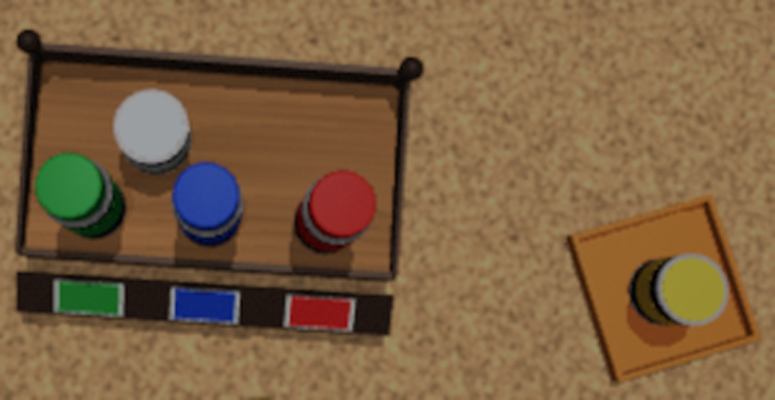

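View pics/f2.png

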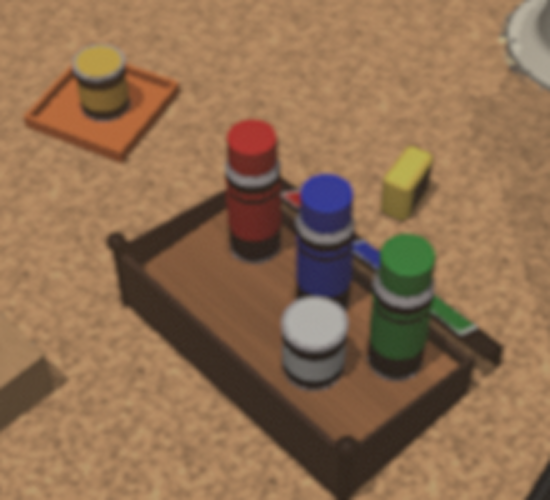

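Every can stands upright behind its own card, with cap positions within about 1 px (2 mm) of the targets. Gold is in the tray and silver hasn't moved. Handing in.

```bash
python3 -c "
from bench import manip; print(manip.current_clock(), manip.hand_in())"
```

```text
the job is handed in; nothing more can be done
70.7917 None
```

The job is handed in at 70.8 s: the gold tin stands in the orange tray, all three cans are back upright within about 2 mm of centre behind their own cards, and the silver tin was left in place.

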